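# Slide the slotted divider out over the riser's edge

### The job

On the low packing riser lie two flat brown carton dividers. With the fingertips, slide the one with two slots towards the riser's long far edge (the one away from the robot) until its slotted end sticks out over that edge by 40 mm, so that the scored line across it lies along the edge and cross pieces can be slipped into the slots. It must stay flat on the riser the whole time and end square to the edge: do not pinch, lift or tip it, and leave the plain divider and everything else where they are.

Things in the scene. Friction and masses are not known exactly. Their poses are not given: they have to be found in the camera images.
- riser: Fixed low packing riser, grey top on white supports, 240 (x) x 500 (y) x 70 mm high, flat top 70 mm above the table. Origin under its centre at table level; its +x axis points away from the robot, square to its far long edge (yaw within 0.2 rad of the world). The far edge lies 120 mm from the origin along +x, the near edge 120 mm along -x.
- edge (a point): Middle of the riser's far top edge, 70 mm above the table; its x axis points straight out over the edge (away from the robot), y runs along the edge.
- slotted_divider: The part to slide: brown rigid carton divider, flat, 120 (x) x 110 (y) x 8 mm thick, 0.1 to 0.2 kg, loose on the riser top, starting up to 0.2 rad from square. Origin at the centre of its underside; +x points to the slotted end (60 mm from the origin), which faces the riser's far edge; the straight rear edge lies 60 mm along -x. Two open slots 12 mm wide and 30 mm deep in the slotted end. It starts in the left or the right place of the two.
- score (a point): Middle of the dark scored line that runs across the slotted divider's top face, 20 mm from its origin along +x, so 40 mm behind the slotted end; axes as the divider's.
- plain_divider: The other divider, same size, colour and thickness, without slots or line; origin at the centre of its underside. It lies beside the slotted one, centres about 200 mm apart. To be left alone.
- tape_roll: Bystander: narrow roll of brown tape, 60 mm across, 48 mm high, lying on the riser between the dividers near the far edge; origin under its centre.
- glue_bottle: Bystander: white bottle 38 mm across, 100 mm high, standing on the riser near its left (+y) end; origin under its centre.
- small_carton: Bystander: small brown carton 70 x 40 x 55 mm high on the riser near its right (-y) end; origin under its centre.
- film_roll: Bystander: white roll 72 mm across with a wooden handle on top, 250 mm high, on the table to the left of the riser; origin under its centre.
- water_bottle: Bystander: clear bottle 66 mm across, 200 mm high, on the table to the right of the riser; origin under its centre.
- wide_tape: Bystander: roll of pale tape 100 mm across, 50 mm high, on the table to the right of the riser; origin under its centre.
Not all that is in view belongs to the job. What is shaped like the slotted_divider but purple is not meant.

How it is judged:
By the outcome, as a careful person would: the job done as asked, in the order asked, and still so for the second after the job is handed in, with the robot touching nothing.
It also fails if it takes over 48 s, if anything falls off the work surface, if the arm or the gripper's body presses on something with over 40 N, if the wrist force passes 120 N, or if a joint passes its speed limit or range.

### The arm

A 7-joint arm with a two-finger parallel gripper is mounted at the origin on the work surface. World frame = base frame: x ahead of the robot, y to its left, z up, the work surface at z = 0. Lengths are in m, angles in rad, forces in N, time in s.
With the tool pointing down it reaches from about 0.35 to 0.9 m from the base axis. Payload 8.1 kg.
Tool frame: the origin (TCP) lies between the finger pads; the fingertips stand 8 mm ahead of it and the grasp point (between the pads) lies 11 mm behind it (arm.tcp_to_tips is the distance from the TCP to the fingertips, in m); z points along the fingers, x is the direction in which the jaws open and shut, and the axes are right-handed (so a half turn about z gives the same grasp; the last joint's range is limited). The gripper opens to 92 mm and grips with 3 to 60 N. Pads are 19 mm wide; open, the fingers measure 130 mm over their backs; the gripper's body (75 mm by 190 mm) begins 47 mm behind the grasp point.
Start: joints at [-1.432, 0.434, 0.025, 1.573, -0.012, 1.134, -0.075], TCP at [0.15, 0.607, 0.235] pointing down, gripper open.
Joint ranges: [-2.62, 2.62], [-0.44, 2.09], [-1.27, 1.32], [0.08, 2.57], [-1.32, 4.46], [0.12, 2], [-2.74, 2.74]. Speed limits (rad/s): [2.22, 2.22, 3.01, 3.01, 3.14, 3.14, 3.14].

### API

Orientations are given as a rotation vector (axis times angle).
In Python, from cell import arm, eyes gives the robot as it stands.
- The arm moves only by the tool play_rows, never from a script. Its argument "rows" is a list of rows, each a list of 3 entries, a list of its own where there are three numbers: the shift along the tool's x, y, z each as a share of 50 cm, from -1 to 1, then the turn, a rotation vector about the tool's x, y, z each as a share of 60 degrees, from -1 to 1, then the opening, from -1 (shut) to 1 (fully open), so that 0 is half open. In form: [[[dx, dy, dz], [ax, ay, az], grip], ...]. A call has 1 to 10 rows; each row is the pose to reach, as a shift and turn from the pose commanded when the call began, along the tool's axes at that moment; what a row does not reach only later rows make up. A row lasts 1/10 s, in which the tool goes at most 50 mm and 8.59 degrees, less where a joint would pass 70% of its speed; a pose out of reach is approached as far as the arm can. A call with a number of a shift or a turn outside -1 to 1 is refused whole. A call with a gripper value outside its range is refused whole. The fingers move at their own pace and stop on an object; "newtons" is the grip in N (left out, the last holds). Time passes only in rows, so rows that repeat a pose let the fingers close. It gives the time, the measured TCP pose, the force and the opening at its end, in the units of the state.
- arm.observe(): the state, without advancing time (a new reading comes with each control period).
- eyes.get_image(name): name is "scene" or "top" or "wrist"; returns (picture, depth): 420x560x3 uint8, red, green, blue; 420x560 float32, m along the optical axis (not along the pixel's ray), 0 where there is no reading.
- eyes.get_calibration(name): a dict with "intrinsics" (3x3 intrinsics, pixels), "R" (3x3) and "t" (3): a world point X has camera coordinates R X + t. Camera axes: x right, y down, z forward; pixel columns grow to the right and rows downward; lengths in m; the calibration is good to about 2 mm. A picture is of the moment at which its call begins: read the wrist's pose just before it. get_calibration takes no time and is no camera call; for the wrist camera it gives the pose at the moment of the call.
- arm.sign_off(): hands the job in, once; it reports no verdict.
The state is a dict: "clock": time; "joints": joint angles; "dq": joint speeds; "joint_efforts": joint torques, N m; "position": TCP position; "ee_rot": TCP orientation; "force": force on the tool from outside, world axes, zero at the start; "ft_torque": the same for the moment, N m; "width": opening from 0.0 (shut) to 1.0 (fully open).
Only numpy, scipy, OpenCV 4.12 (cv2) and the standard library are available. Lean on these libraries where they do the work, as an engineer would, in place of code of your own. Each camera call takes 0.05 s, during which the arm holds its last target.

## Working session

There is one attempt and no reset: what is moved stays moved. The work goes in short steps, Python scripts to look and compute and a tool call to move; the robot and the scene stay as the last step left them, time stands still between calls to the robot, and variables do not carry over. Pictures are saved under pics/ and viewed, and the job is handed in when it is done.

Besides the shell and the picture viewer there is one more tool, called after ">>>" as a command line: name --argument value ..., lists and objects as JSON in quotes. play_rows: Moves the arm, as the interface text tells. Its arguments: {"type":"object","properties":{"rows":{"type":"array","items":{"type":"array"}},"newtons":{"type":"number"}},"required":["rows"]}

```bash
mkdir -p pics
python3 - <<'E'
from cell import arm,eyes
import cv2,numpy as np
print(arm.observe())
for n in ["scene","top"]:
    p,d=eyes.get_image(n); np.savez(f"pics/{n}0.npz",p=p,d=d,**eyes.get_calibration(n))
    cv2.imwrite(f"pics/{n}0.png",p[:,:,::-1]); print(n,eyes.get_calibration(n))
E
```

```text
{'clock': 0.0, 'joints': array([-1.43158973,  0.43520596,  0.02493582,  1.57409642, -0.01161134,
        1.13403454, -0.07508142]), 'dq': array([ 0.00041009,  0.0022485 ,  0.00086787, -0.00122819, -0.00015554,
        0.00176372, -0.00065581]), 'joint_efforts': array([ 6.78058859e-04, -6.67863250e+01,  9.85338986e-01, -3.14465904e+01,
       -6.04523253e-02,  4.28835943e-02,  1.47127748e-04]), 'position': array([0.14956868, 0.60631012, 0.23395538]), 'ee_rot': array([ 2.47232428e+00,  1.93660738e+00, -1.85704915e-03]), 'force': array([ 0.710013  ,  0.21947014, -0.23558388]), 'ft_torque': array([-0.02145009, -0.02424   , -0.01638373]), 'width': 0.9981876805467814}
scene {'intrinsics': array([[402.7007522 ,   0.        , 275.07310891],
       [  0.        , 402.7007522 , 201.60956693],
       [  0.        ,   0.        ,   1.        ]]), 'R': array([[-0.49310809,  0.8699515 ,  0.00536669],
       [ 0.65025429,  0.37266284, -0.66203607],
       [-0.57793924, -0.32296563, -0.74945276]]), 't': array([ 0.21937727, -0.3024728 ,  1.3910882 ])}
top {'intrinsics': array([[463.1280934 ,   0.        , 278.48292861],
       [  0.        , 463.1280934 , 209.61598507],
       [  0.        ,   0.        ,   1.        ]]), 'R': array([[-2.89754844e-03, -9.99908515e-01,  1.32123323e-02],
       [-9.80907021e-01,  2.72754513e-04, -1.94477098e-01],
       [ 1.94455703e-01, -1.35235764e-02, -9.80818073e-01]]), 't': array([0.02177619, 0.53306401, 1.37280462])}
```

View pics/scene0.png

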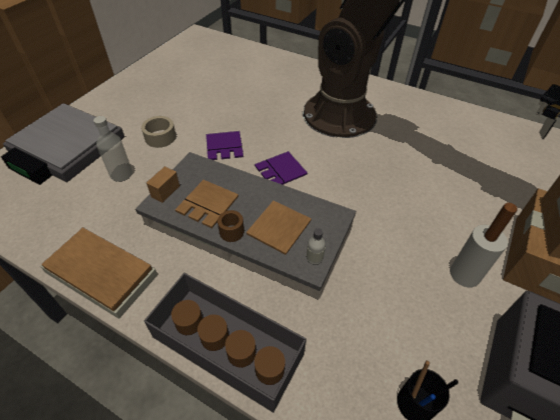

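View pics/top0.png

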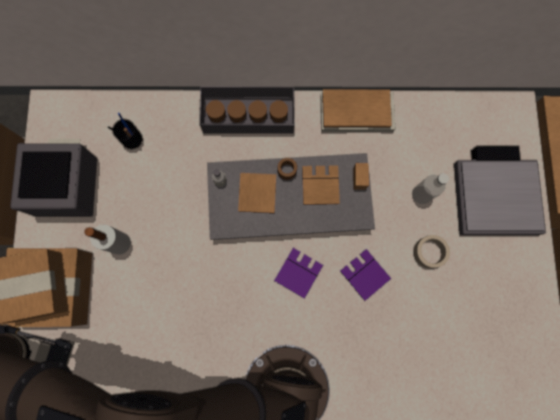

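The top view shows four things that could be taken for the target: a brown one with slots and a line at (321,185), a brown plain one at (257,193), and purple slotted ones at (299,272) and (365,274). I choose (321,185), the right place, and will check it in a close crop.

Run:
```python
import cv2,numpy as np
z=np.load("pics/top0.npz");p=z['p']
c=p[145:245,200:380]; c=cv2.resize(c,None,fx=4.4,fy=4.4,interpolation=cv2.INTER_CUBIC)
c=np.clip(c.astype(float)*1.6,0,255).astype(np.uint8)
cv2.imwrite("pics/crop_top0.png",c[:,:,::-1])
z=np.load("pics/scene0.npz");p=z['p']
c=p[150:290,130:360]; c=cv2.resize(c,None,fx=3.4,fy=3.4,interpolation=cv2.INTER_CUBIC)
c=np.clip(c.astype(float)*1.4,0,255).astype(np.uint8)
cv2.imwrite("pics/crop_sc0.png",c[:,:,::-1])
```

```text
(no output)
```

View pics/crop_top0.png

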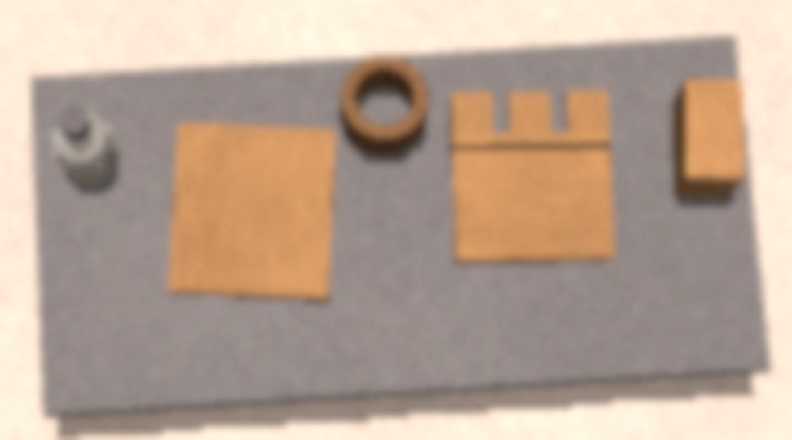

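View pics/crop_sc0.png

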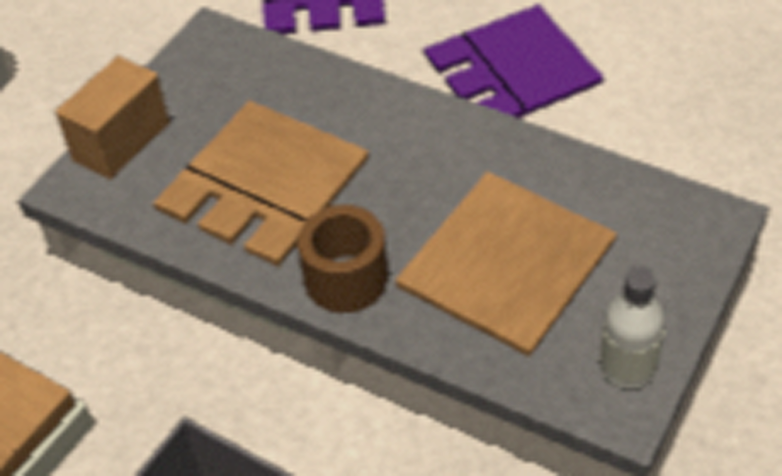

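```bash
cat > h.py <<'E'
import numpy as np,cv2
def w(pix,z,cal):
    K,R,t=cal['intrinsics'],cal['R'],cal['t']
    pix=np.atleast_2d(np.array(pix,float)); r=np.c_[pix,np.ones(len(pix))]@np.linalg.inv(K).T@R
    C=-R.T@t; s=(z-C[2])/r[:,2]; return C+s[:,None]*r
def crop(c,f,u0,v0): 
    c=np.atleast_2d(np.array(c,float)); return (c+.5)/f-.5+np.array([u0,v0])
E
python3 - <<'E'
from h import *
np.set_printoptions(precision=4,suppress=True)
z=np.load("pics/top0.npz"); f=lambda c,h:w(crop(c,4.4,200,145),h,z)
r=f([(33,78),(735,37),(768,372),(47,415)],.07);print(r)
d=f([(450,93),(608,91),(614,260),(456,262)],.078);print(d)
print(f([(452,145),(611,144)],.078), 'tape/carton', f([(385,90)],.118), f([(683,80),(742,80),(742,180),(683,180)],.125))
z=np.load("pics/scene0.npz"); f=lambda c,h:w(crop(c,3.4,130,150),h,z)
r2=f([(648,465),(22,205),(205,10),(768,210)],.07);print(r2)
d2=f([(281,264),(154,206),(250,100),(368,154)],.078);print(d2)
for R,D in((r,d),(r2,d2)):
    e=R[0]-R[1]; print('riser yaw',np.arctan2(-e[0],e[1]),'far edge mid',(R[0]+R[1])/2,'len',np.linalg.norm(e),'ctr',R.mean(0))
    e=D[3]-D[2]; e1=D[0]-D[1];print('div yaw',np.arctan2(-e[0],e[1]),np.arctan2(-e1[0],e1[1]),'ctr',D.mean(0),np.linalg.norm(e), np.linalg.norm(D[0]-D[3]))
E
```

```text
[[ 0.6787  0.2416  0.07  ]
 [ 0.7096 -0.2546  0.07  ]
 [ 0.4693 -0.2677  0.07  ]
 [ 0.4401  0.2256  0.07  ]]
[[ 0.6657 -0.0512  0.078 ]
 [ 0.6673 -0.1621  0.078 ]
 [ 0.5462 -0.1628  0.078 ]
 [ 0.5448 -0.0538  0.078 ]]
[[ 0.6281 -0.0521  0.078 ]
 [ 0.6289 -0.1631  0.078 ]] tape/carton [[ 0.6558 -0.0044  0.118 ]] [[ 0.661  -0.2063  0.125 ]
 [ 0.661  -0.2464  0.125 ]
 [ 0.5912 -0.2436  0.125 ]
 [ 0.5911 -0.2038  0.125 ]]
[[ 0.678   0.2436  0.07  ]
 [ 0.7113 -0.2492  0.07  ]
 [ 0.4725 -0.2645  0.07  ]
 [ 0.4425  0.2298  0.07  ]]
[[ 0.6663 -0.0475  0.078 ]
 [ 0.6685 -0.1589  0.078 ]
 [ 0.5458 -0.1628  0.078 ]
 [ 0.5479 -0.0517  0.078 ]]
riser yaw 0.06206722555944744 far edge mid [ 0.6942 -0.0065  0.07  ] len 0.4971264893024742 ctr [ 0.5744 -0.0138  0.07  ]
div yaw 0.012805499592576887 0.014185487589850639 ctr [ 0.606  -0.1075  0.078 ] 0.10903238143687129 0.12091383284246361
riser yaw 0.0676015717827902 far edge mid [ 0.6946 -0.0028  0.07  ] len 0.49394774191609053 ctr [ 0.5761 -0.0101  0.07  ]
div yaw -0.019249491186838306 0.019877609852080466 ctr [ 0.6071 -0.1052  0.078 ] 0.11115616812377087 0.11843444903147482
```

```bash
cat >> h.py <<'E'
from scipy.spatial.transform import Rotation as Rn
TH=0.063
n=np.array([np.cos(TH),np.sin(TH),0]); m=np.array([-np.sin(TH),np.cos(TH),0])
RT=np.c_[m,n,[0,0,-1]]
def move(s,P):
    R=Rn.from_rotvec(s['ee_rot']).as_matrix()
    d=R.T@(np.array(P)-s['position'])/.5; a=Rn.from_matrix(R.T@RT).as_rotvec()/np.radians(60)
    return d.round(4),a.round(4)
E
python3 - <<'E'
from h import *
from cell import arm
s=arm.observe(); z=np.load("pics/top0.npz")
print(w([(92,235),(130,240)],.25,z), w([(115,240)],0.,z), w([(90,285)],.15,z), w([(440,180)],.2,z))
print(move(s,[.513,-.111,.235]),move(s,[.35,.25,.27]))
d=z['d']; print([ (uv,d[uv[1],uv[0]]) for uv in [(85,285),(60,285),(100,235),(160,300)]])
E
```

```text
[[0.42675638 0.50857355 0.25      ]
 [0.41356239 0.40944485 0.25      ]] [[0.44644669 0.53322721 0.        ]] [[0.30193704 0.54266666 0.15      ]] [[ 0.58821156 -0.42959832  0.2       ]]
(array([-1.2188e+00,  1.0493e+00, -1.0000e-04]), array([-1.000e-04,  1.400e-03, -2.912e-01])) (array([-0.596 ,  0.5598, -0.071 ]), array([-1.000e-04,  1.400e-03, -2.912e-01]))
[((85, 285), np.float32(1.3878272)), ((60, 285), np.float32(1.275295)), ((100, 235), np.float32(1.2589684)), ((160, 300), np.float32(1.4175991))]
```

>>> play_rows --rows '[[[-0.08,0.05,-0.05],[0,0,0],0.3],[[-0.17,0.1,-0.09],[0,0,0],0.3],[[-0.26,0.15,-0.09],[0,0,0],0.3],[[-0.34,0.2,-0.09],[0,0,-0.1],0.3],[[-0.42,0.31,-0.09],[0,0,-0.2],0.3],[[-0.51,0.43,-0.09],[0,0,-0.29],0.3],[[-0.6,0.56,-0.09],[0,0,-0.29],0.3],[[-0.6,0.56,-0.09],[0,0,-0.29],0.3],[[-0.6,0.56,-0.09],[0,0,-0.29],0.3]]'

```text
clock: 1.0
position: [0.3516, 0.2448, 0.2798]
ee_rot: [2.156, 2.284, -0.0]
force: [0.5, 0.7, -0.7]
width: 0.649
```

Run:
```python
from h import *
from cell import arm
s=arm.observe(); print(s['clock'],s['position'],s['width'],move(s,[.513,-.111,.235]))
```

```text
1.0 [0.3516075  0.24482971 0.27978064] 0.6485432573168988 (array([-0.7291,  0.2811,  0.09  ]), array([ 0.0004,  0.0005, -0.0049]))
```

>>> play_rows --rows '[[[-0.09,0.035,0],[0,0,0],0.3],[[-0.18,0.07,0],[0,0,0],0.3],[[-0.27,0.105,0],[0,0,0],0.3],[[-0.36,0.14,0],[0,0,0],0.3],[[-0.45,0.175,0],[0,0,0],0.3],[[-0.54,0.21,0.03],[0,0,0],0.3],[[-0.63,0.245,0.06],[0,0,0],0.3],[[-0.73,0.281,0.09],[0,0,-0.005],0.3],[[-0.73,0.281,0.09],[0,0,-0.005],0.3],[[-0.73,0.281,0.09],[0,0,-0.005],0.3]]'

```text
clock: 2.0
position: [0.512, -0.1088, 0.2339]
ee_rot: [-2.149, -2.29, 0.003]
force: [-0.1, 0.8, -0.0]
width: 0.647
```

Run:
```python
from h import *
from cell import arm,eyes
s=arm.observe(); print(s['clock'],s['position'],s['width'],move(s,[.513,-.111,.081]))
c=eyes.get_calibration("wrist");p,d=eyes.get_image("wrist");np.savez("pics/w1.npz",p=p,d=d,**c)
cv2.imwrite("pics/w1.png",cv2.resize(np.clip(p*1.3,0,255).astype(np.uint8),(800,600),interpolation=cv2.INTER_CUBIC)[:,:,::-1])
```

```text
2.0 [ 0.51200272 -0.10882972  0.23386989] 0.6473574634995503 (array([-0.0042,  0.0023,  0.3057]), array([-0.0019,  0.0007,  0.0004]))
```

View pics/w1.png

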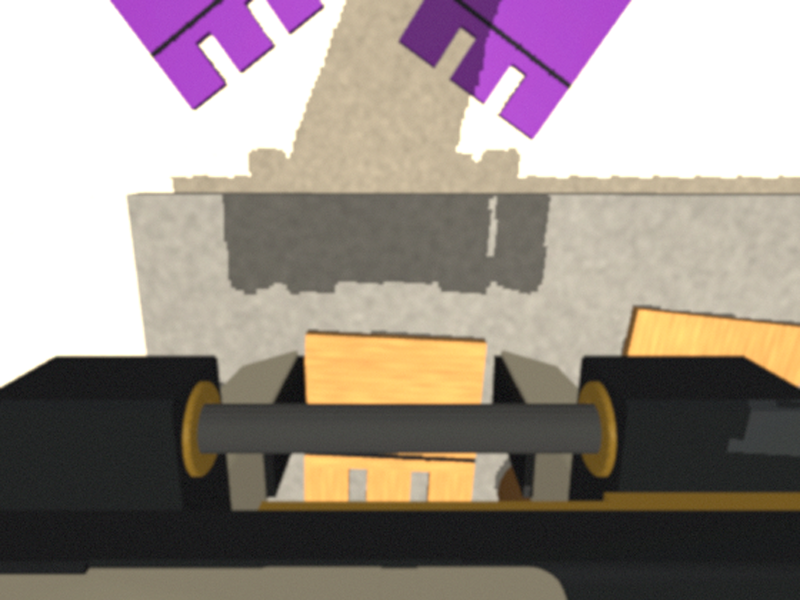

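Run:
```python
from h import *
z=np.load("pics/w1.npz"); np.set_printoptions(precision=4,suppress=True)
f=lambda a,h:w((np.array(a,float)+.5)*.7-.5,h,z)
a=f([(130,195),(799,193)],.07);print('near edge',a,np.arctan2(-(a[1]-a[0])[0],(a[1]-a[0])[1]), a@n)
b=f([(306,332),(487,340)],.078);print('rear',b,np.arctan2(-(b[1]-b[0])[0],(b[1]-b[0])[1]),b@n,b@m)
R,t,K=z['R'],z['t'],z['intrinsics']
for P in [(.512,-.109,.226)]:
  for s in(-1,1):
    for k in (-.0095,.0095):
      q=K@(R@(np.array(P)+s*.03*m+k*n)+t);print(q[:2]/q[2]/.7)
d=z['d'];print(d[int(400*.7),int(260*.7)],d[int(380*.7),int(290*.7)])
```

```text
near edge [[ 0.4734 -0.2688  0.07  ]
 [ 0.4472  0.1184  0.07  ]] 0.06742503991336321 [0.4555 0.4538]
rear [[ 0.5477 -0.1637  0.078 ]
 [ 0.5457 -0.0539  0.078 ]] 0.018534339459948417 [0.5363 0.5412] [-0.1979 -0.0881]
[305.1421 352.4043]
[307.6917 407.3316]
[494.6826 352.7803]
[491.9051 407.7269]
0.13342243 0.1486756
```

The wrist view shows the slotted divider's rear edge from (306,332) to (487,340), with the fingertips behind it and clear of it. Next I lower the tool.

>>> play_rows --rows '[[[0,0,0.07],[0,0,0],0.3],[[0,0,0.14],[0,0,0],0.3],[[0,0,0.2],[0,0,0],0.3],[[0,0,0.25],[0,0,0],0.3],[[0,0,0.28],[0,0,0],0.3],[[0,0,0.295],[0,0,0],0.3],[[0,0,0.304],[0,0,0],0.3],[[0,0,0.304],[0,0,0],0.3]]'

```text
clock: 2.85
position: [0.5127, -0.1063, 0.083]
ee_rot: [-2.144, -2.296, -0.001]
force: [0.4, -0.5, 0.3]
width: 0.654
```

Run:
```python
from h import *
from cell import arm,eyes
s=arm.observe(); print(s['clock'],s['position'],s['force'],s['width'],s['position']@n,s['position']@m,move(s,s['position']))
c=eyes.get_calibration("wrist");p,d=eyes.get_image("wrist");np.savez("pics/w2.npz",p=p,d=d,**c)
cv2.imwrite("pics/w2.png",cv2.resize(np.clip(p*1.3,0,255).astype(np.uint8),(800,600),interpolation=cv2.INTER_CUBIC)[:,:,::-1])
```

```text
2.85 [ 0.51266173 -0.10626747  0.08302978] [ 0.37261422 -0.51308857  0.33963085] 0.6537646858014647 0.5049542667600064 -0.13833298382613946 (array([0., 0., 0.]), array([ 0.0004, -0.0004,  0.005 ]))
```

View pics/w2.png

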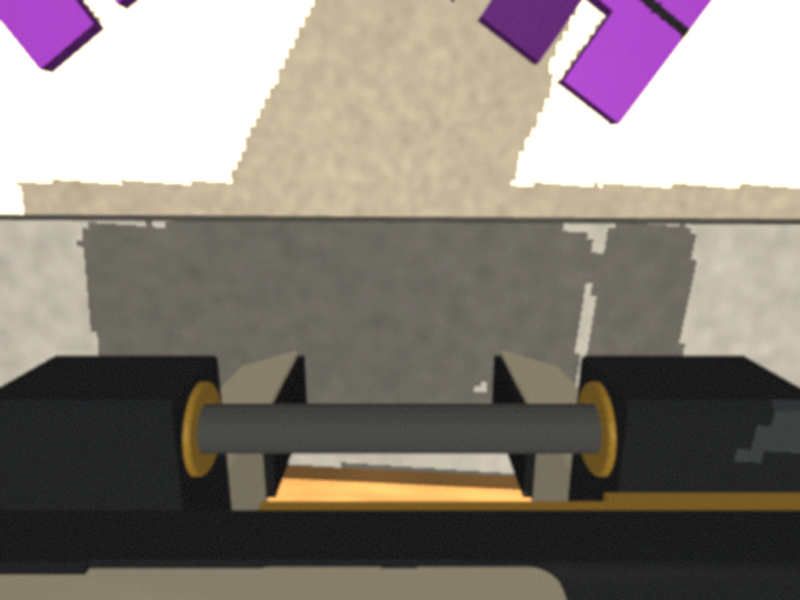

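>>> play_rows --rows '[[[0,0.01,0.005],[0,0,0],0.3],[[0,0.025,0.005],[0,0,0],0.3],[[0,0.037,0.005],[0,0,0],0.3],[[0,0.047,0.005],[0,0,0],0.3],[[0,0.057,0.005],[0,0,0],0.3],[[0,0.067,0.005],[0,0,0],0.3],[[0,0.077,0.005],[0,0,0],0.3],[[0,0.085,0.005],[0,0,0],0.3],[[0,0.09,0.005],[0,0,0],0.3],[[0,0.09,0.005],[0,0,0],0.3]]'

```text
clock: 3.9
position: [0.5578, -0.1041, 0.0802]
ee_rot: [2.145, 2.295, 0.0]
force: [-1.0, 0.3, -0.3]
width: 0.649
```

```bash
cat > look.py <<'E'
from h import *
from cell import arm,eyes
import sys
k=sys.argv[1]
s=arm.observe(); print(s['clock'],s['position'],s['force'],s['position']@n,s['position']@m,move(s,s['position'])[1])
for nm,(u0,v0,u1,v1),f in(("top",(200,135,380,245),4.4),("scene",(130,150,360,290),3.4)):
    p,d=eyes.get_image(nm); np.savez(f"pics/{nm}{k}.npz",p=p,d=d,**eyes.get_calibration(nm))
    c=cv2.resize(p[v0:v1,u0:u1],None,fx=f,fy=f,interpolation=cv2.INTER_CUBIC)
    cv2.imwrite(f"pics/{nm}{k}.png",np.clip(c*1.5,0,255).astype(np.uint8)[:,:,::-1])
E
python3 look.py 3
```

```text
3.9 [ 0.55780552 -0.10406034  0.08019905] [-0.95286138  0.29022903 -0.3449746 ] 0.5501474556945128 -0.13897240608545477 [0.0004 0.0001 0.004 ]
```

View pics/scene3.png

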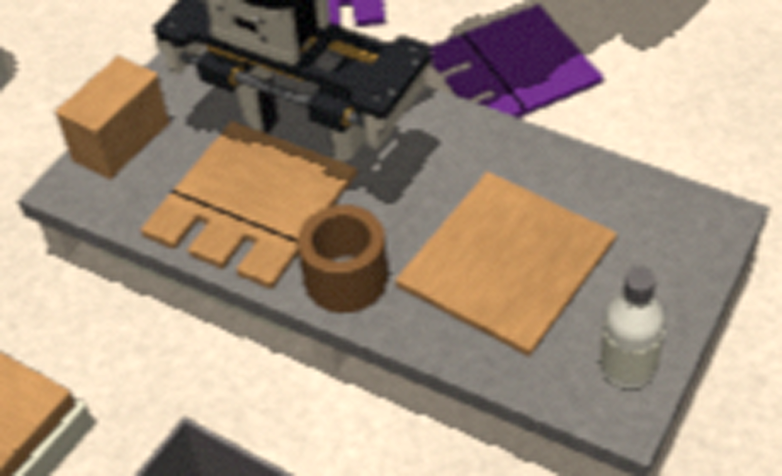

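The scene crop shows the divider still flat and moved about 20 mm. Its front-left corner is at (270,284), and the tape roll at (342,255) is not touched. I keep pushing.

>>> play_rows --rows '[[[0,0.008,0],[0,0,0],0.3],[[0,0.018,0],[0,0,0],0.3],[[0,0.028,0],[0,0,0],0.3],[[0,0.038,0],[0,0,0],0.3],[[0,0.048,0],[0,0,0],0.3],[[0,0.058,0],[0,0,0],0.3],[[0,0.066,0],[0,0,0],0.3],[[0,0.072,0],[0,0,0],0.3],[[0,0.076,0],[0,0,0],0.3],[[0,0.076,0],[0,0,0],0.3]]'

```text
clock: 5.0
position: [0.5956, -0.1016, 0.0802]
ee_rot: [2.145, 2.294, 0.0]
force: [0.3, -0.3, 0.0]
width: 0.65
```

```bash
python3 look.py 4
```

```text
5.0 [ 0.5956262  -0.10156525  0.08021812] [ 0.33567482 -0.31992122  0.00861152] 0.5880501927210582 -0.13886339661398564 [0.0004 0.0001 0.0039]
```

View pics/scene4.png

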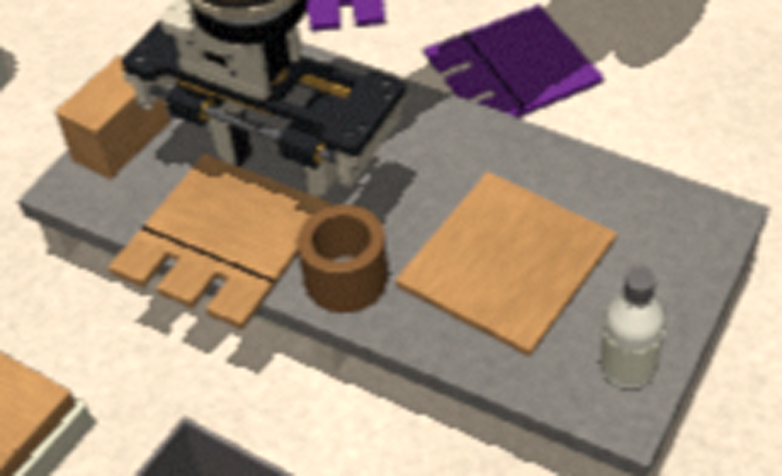

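View pics/top4.png

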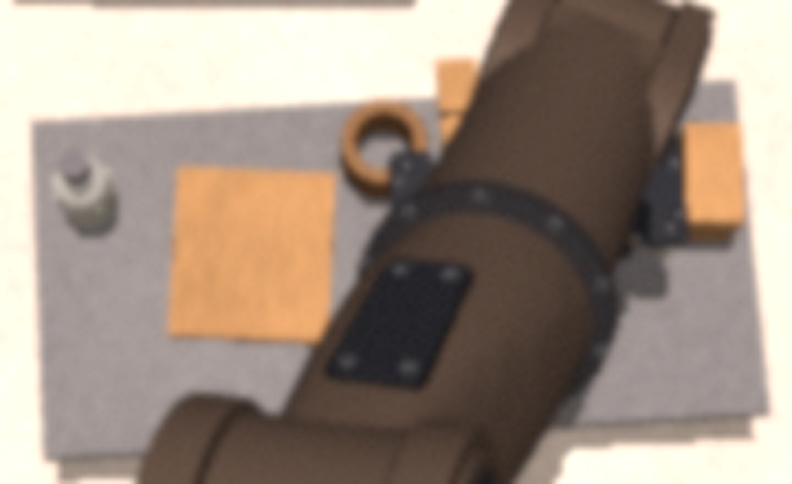

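Run:
```python
from h import *
z=np.load("pics/scene4.npz");p=z['p'][200:250,133:223]
c=cv2.resize(p,None,fx=8.8,fy=8.8,interpolation=cv2.INTER_CUBIC)
cv2.imwrite("pics/z4.png",np.clip(c*1.6,0,255).astype(np.uint8)[:,:,::-1])
z=np.load("pics/scene4.npz");p=z['p'][225:300,200:335]
c=cv2.resize(p,None,fx=5.9,fy=5.9,interpolation=cv2.INTER_CUBIC)
cv2.imwrite("pics/z4b.png",np.clip(c*1.6,0,255).astype(np.uint8)[:,:,::-1])
```

```text
(no output)
```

View pics/z4.png

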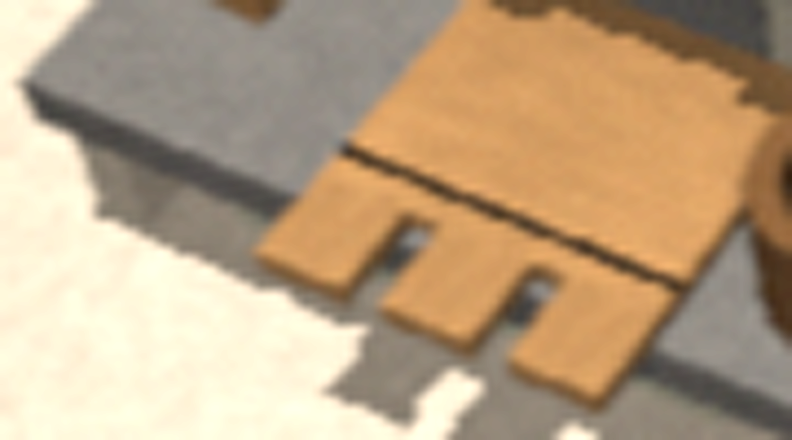

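View pics/z4b.png

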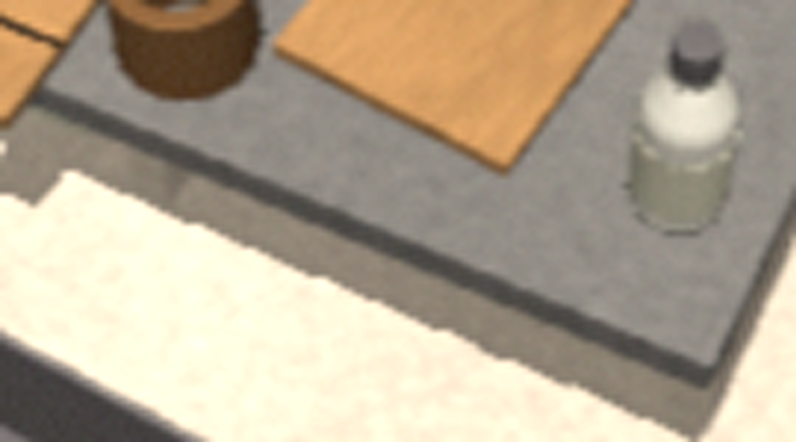

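Run:
```python
from h import *
np.set_printoptions(precision=4,suppress=True)
z=np.load("pics/scene4.npz")
f=lambda c,h:w(crop(c,8.8,133,200),h,z); g=lambda c,h:w(crop(c,5.9,200,225),h,z)
e=np.r_[f([(24,83),(290,190),(648,351)],.07),g([(45,88),(200,155),(450,258),(708,365)],.07)]
k=np.polyfit(e[:,1],e[:,0],1); print('edge',e[:,:2],'yaw',np.arctan(-k[0]), np.polyval(k,e[:,1])-e[:,0])
yaw=np.arctan(-k[0])
for nm,c,h in(('score',[(345,150),(683,287)],.078),('front',[(258,248),(600,403)],.078)):
    q=f(c,h); print(nm,q[:,:2],'dist beyond edge mm',1000*(q[:,0]-np.polyval(k,q[:,1]))*np.cos(yaw),'yaw',np.arctan(-(q[1]-q[0])[0]/(q[1]-q[0])[1]))
```

```text
edge [[ 0.71   -0.2532]
 [ 0.7029 -0.1622]
 [ 0.6984 -0.0433]
 [ 0.6973 -0.0412]
 [ 0.6936  0.0304]
 [ 0.6859  0.1382]
 [ 0.6787  0.2424]] yaw 0.06131053303910826 [ 0.      0.0016 -0.0012 -0.0003 -0.001   0.0001  0.0008]
score [[ 0.6884 -0.1527]
 [ 0.6807 -0.0434]] dist beyond edge mm [-15.4082 -16.3982] yaw 0.07035110218794192
front [[ 0.7271 -0.1511]
 [ 0.7225 -0.04  ]] dist beyond edge mm [23.2998 25.5484] yaw 0.04108620830052645
```

Both estimates say about 15.5 mm remain. I push 13.5 mm and measure again.

>>> play_rows --rows '[[[0,0.006,0],[0,0,0],0.3],[[0,0.012,0],[0,0,0],0.3],[[0,0.018,0],[0,0,0],0.3],[[0,0.023,0],[0,0,0],0.3],[[0,0.026,0],[0,0,0],0.3],[[0,0.027,0],[0,0,0],0.3],[[0,0.027,0],[0,0,0],0.3]]'

```text
clock: 5.8
position: [0.6089, -0.1007, 0.0802]
ee_rot: [2.146, 2.295, 0.0]
force: [-0.1, 0.6, 0.1]
width: 0.65
```

```bash
python3 look.py 5;  python3 - <<'E'
from h import *
z=np.load("pics/scene5.npz");p=z['p'][200:250,133:223]
c=cv2.resize(p,None,fx=8.8,fy=8.8,interpolation=cv2.INTER_CUBIC)
cv2.imwrite("pics/z5.png",np.clip(c*1.6,0,255).astype(np.uint8)[:,:,::-1])
E
```

```text
5.8 [ 0.60889226 -0.10067346  0.08019873] [-0.14437021  0.5921222   0.14073948] 0.6013460834056228 -0.13880857974253033 [0.0002 0.0001 0.0039]
```

View pics/z5.png

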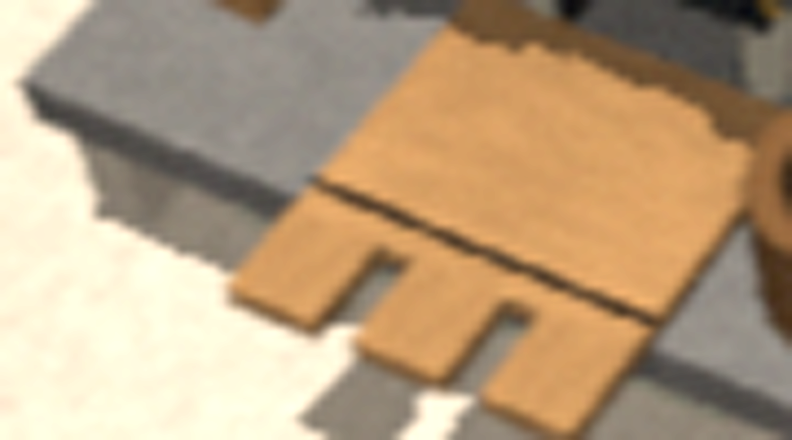

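Run:
```python
from h import *
np.set_printoptions(precision=4,suppress=True)
z=np.load("pics/scene5.npz")
f=lambda c,h:w(crop(c,8.8,133,200),h,z); g=lambda c,h:w(crop(c,5.9,200,225),h,z)
e=np.r_[f([(24,83),(290,190),(648,351)],.07),g([(45,88),(200,155),(450,258),(708,365)],.07)]
k=np.polyfit(e[:,1],e[:,0],1);yaw=np.arctan(-k[0])
for nm,c,h in(('score',[(315,181),(658,320)],.078),('front',[(232,286),(578,434)],.078)):
    q=f(c,h); print(nm,q[:,:2],'dist beyond edge mm',1000*(q[:,0]-np.polyval(k,q[:,1]))*np.cos(yaw),'yaw',np.arctan(-(q[1]-q[0])[0]/(q[1]-q[0])[1]))
```

```text
score [[ 0.7012 -0.1527]
 [ 0.693  -0.0427]] dist beyond edge mm [-2.6642 -4.0707] yaw 0.07406210127718782
front [[ 0.7406 -0.1487]
 [ 0.7333 -0.0391]] dist beyond edge mm [36.9112 36.3637] yaw 0.0662940467379103
```

About 3 mm remain. I back off and clear the top view to measure precisely.

>>> play_rows --rows '[[[0,-0.02,0],[0,0,0],0.3],[[0,-0.04,0],[0,0,0],0.3],[[0,-0.05,-0.06],[0,0,0],0.3],[[0,-0.06,-0.14],[0,0,0],0.3],[[0,-0.07,-0.23],[0,0,0],0.3],[[0,-0.1,-0.32],[0,0,0],0.3],[[0.08,-0.14,-0.36],[0,0,0],0.3],[[0.16,-0.18,-0.36],[0,0,0],0.3],[[0.24,-0.22,-0.36],[0,0,0],0.3],[[0.32,-0.26,-0.36],[0,0,0],0.3]]'

```text
clock: 6.9
position: [0.4663, 0.0511, 0.2602]
ee_rot: [-2.146, -2.294, -0.001]
force: [0.1, 0.6, 0.1]
width: 0.648
```

>>> play_rows --rows '[[[0.08,-0.04,0],[0,0,0],0.3],[[0.16,-0.08,0],[0,0,0],0.3],[[0.24,-0.1,0],[0,0,0],0.3],[[0.3,-0.1,0],[0,0,0],0.3],[[0.3,-0.1,0],[0,0,0],0.3]]'

```text
clock: 7.4
position: [0.4065, 0.2003, 0.26]
ee_rot: [-2.137, -2.301, -0.001]
force: [0.6, -0.1, 0.5]
width: 0.65
```

```bash
python3 look.py 6;  python3 - <<'E'
from h import *
z=np.load("pics/scene6.npz");p=z['p'][200:250,133:223]
c=cv2.resize(p,None,fx=8.8,fy=8.8,interpolation=cv2.INTER_CUBIC)
cv2.imwrite("pics/z6.png",np.clip(c*1.6,0,255).astype(np.uint8)[:,:,::-1])
z=np.load("pics/top6.npz");p=z['p'][140:200,285:380]
c=cv2.resize(p,None,fx=8.4,fy=8.4,interpolation=cv2.INTER_CUBIC)
cv2.imwrite("pics/zt6.png",np.clip(c*1.6,0,255).astype(np.uint8)[:,:,::-1])
E
```

```text
7.4 [0.40649378 0.2002672  0.25998472] [ 0.55066287 -0.07065905  0.51780637] 0.41829585232696087 0.17427773353063766 [-0.0003 -0.0014  0.01  ]
```

View pics/z6.png

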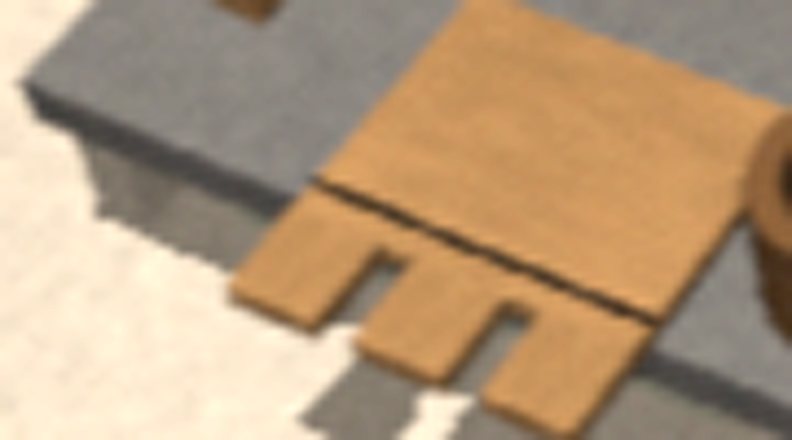

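View pics/zt6.png

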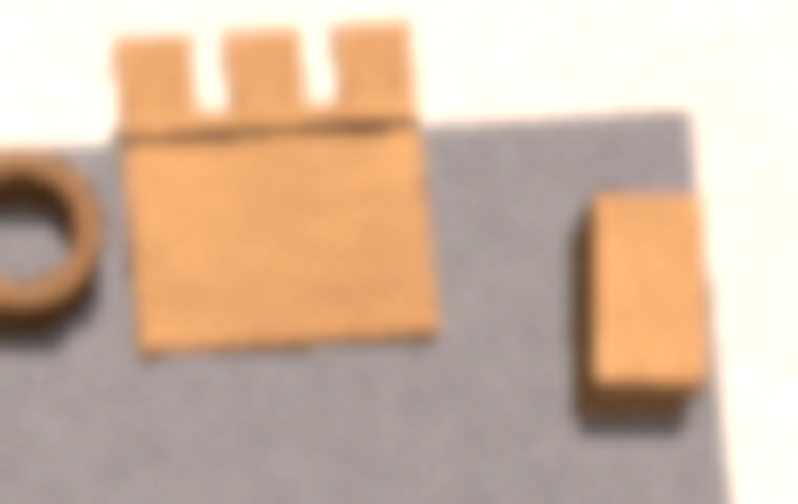

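View pics/top6.png

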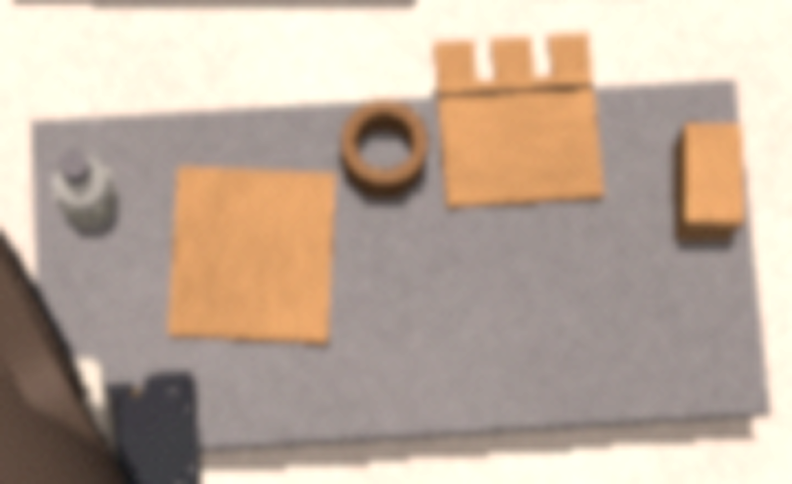

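```bash
cat > meas.py <<'E'
from h import *
import sys
np.set_printoptions(precision=4,suppress=True)
z=np.load(f"pics/top{sys.argv[1]}.npz"); p=z['p'].astype(float)
sat=cv2.GaussianBlur(p,(1,1),0); 
def step(ch,u,v0,v1,sign):
    c=ch[v0:v1,u]; g=sign*np.diff(c); i=np.argmax(g); i=min(max(i,1),len(g)-2)
    a,b,cc=g[i-1],g[i],g[i+1]; o=.5*(a-cc)/(a-2*b+cc+1e-9); return v0+i+.5+o
gray=p.mean(2); sa=p[:,:,0]-p[:,:,2]
E=np.array([(u,step(gray,u,148,176,-1)) for u in list(range(215,272))+list(range(340,362))])
ew=w(E,.07,z); k=np.polyfit(ew[:,1],ew[:,0],1); r=ew[:,0]-np.polyval(k,ew[:,1]); ok=abs(r)<.0025
k=np.polyfit(ew[ok,1],ew[ok,0],1); yaw=np.arctan(-k[0]); print('edge yaw',yaw,ok.sum(),'x@y=-.1',np.polyval(k,-.1),'rms',r[ok].std())
def rep(nm,pts):
    q=w(pts,.078,z); kk=np.polyfit(q[:,1],q[:,0],1); rr=q[:,0]-np.polyval(kk,q[:,1]); o=abs(rr)<.002; kk=np.polyfit(q[o,1],q[o,0],1)
    y=q[:,1].mean(); print(nm,'beyond mm',1000*(np.polyval(kk,y)-np.polyval(k,y))*np.cos(yaw),'yaw',np.arctan(-kk[0]),o.sum())
rear=np.array([(u,step(sa,u,172,188,-1)) for u in range(305,334)]); rep('rear',rear)
S=[]
for u in range(303,331):
    c=-gray[148:164,u]; j=np.argmax(c[2:-2])+2; a,b,cc=c[j-1:j+2]; S.append((u,148+j+.5*(a-cc)/(a-2*b+cc)))
rep('score',np.array(S))
F=np.array([(u,step(sa,u,138,150,1)) for u in [301,302,303,304,305,314,315,316,317,318,327,328,329,330,331]]); rep('front',F)
E
python3 meas.py 6
```

```text
edge yaw 0.06276673879153705 79 x@y=-.1 0.7012728111461779 rms 0.00020569518119723898
rear beyond mm -82.40625233520068 yaw 0.06623170967446945 29
score beyond mm -1.5442861710743663 yaw 0.06291740167479493 28
front beyond mm 37.46579107911897 yaw 0.06721527877226945 15
```

Run:
```python
from h import *
from cell import arm
s=arm.observe(); P=.575*n-.139*m; P[2]=.2; print(s['position'],P,move(s,P))
```

```text
[0.40764134 0.19617039 0.25993929] [ 0.5826105 -0.1025232  0.2      ] (array([-0.6199,  0.3084,  0.1199]), array([-0.0004,  0.0003,  0.0051]))
```

>>> play_rows --rows '[[[-0.09,0.04,0],[0,0,0.005],0.3],[[-0.18,0.08,0],[0,0,0.005],0.3],[[-0.27,0.12,0],[0,0,0.005],0.3],[[-0.36,0.16,0],[0,0,0.005],0.3],[[-0.45,0.2,0],[0,0,0.005],0.3],[[-0.54,0.25,0.03],[0,0,0.005],0.3],[[-0.62,0.29,0.08],[0,0,0.005],0.3],[[-0.62,0.308,0.12],[0,0,0.005],0.3],[[-0.62,0.308,0.12],[0,0,0.005],0.3],[[-0.62,0.308,0.12],[0,0,0.005],0.3]]'

```text
clock: 8.5
position: [0.5816, -0.1032, 0.2002]
ee_rot: [-2.153, -2.286, 0.002]
force: [-0.4, 0.4, 0.8]
width: 0.652
```

Run:
```python
from h import *
from cell import arm
s=arm.observe(); P=.58*n-.139*m; P[2]=.0805; print(s['position'],P,move(s,P),s['position']@n)
```

```text
[ 0.58161827 -0.10323746  0.2002024 ] [ 0.58760058 -0.10220841  0.0805    ] (array([0.0013, 0.0125, 0.2394]), array([-0.0016, -0.0001, -0.0027])) 0.573964773055555
```

>>> play_rows --rows '[[[0,0,0.07],[0,0,0],0.3],[[0,0.005,0.13],[0,0,0],0.3],[[0,0.012,0.18],[0,0,-0.003],0.3],[[0,0.012,0.215],[0,0,-0.003],0.3],[[0,0.012,0.23],[0,0,-0.003],0.3],[[0,0.012,0.239],[0,0,-0.003],0.3],[[0,0.012,0.239],[0,0,-0.003],0.3],[[0,0.012,0.239],[0,0,-0.003],0.3]]'

```text
clock: 9.3
position: [0.5894, -0.102, 0.0819]
ee_rot: [2.147, 2.292, 0.002]
force: [-0.1, -0.2, -0.2]
width: 0.65
```

Run:
```python
from h import *
from cell import arm
s=arm.observe(); P=.6037*n-.139*m; P[2]=.0803; print(s['position'],P,move(s,P),s['position']@n)
```

```text
[ 0.58935193 -0.10198362  0.08194076] [ 0.61125356 -0.1007163   0.0803    ] (array([-0.0003,  0.0439,  0.0034]), array([0.0016, 0.    , 0.0021])) 0.5817620287305348
```

>>> play_rows --rows '[[[0,0.008,0.003],[0,0,0.001],0.3],[[0,0.018,0.003],[0,0,0.001],0.3],[[0,0.028,0.003],[0,0,0.001],0.3],[[0,0.034,0.003],[0,0,0.001],0.3],[[0,0.038,0.003],[0,0,0.001],0.3],[[0,0.041,0.003],[0,0,0.001],0.3],[[0,0.043,0.003],[0,0,0.001],0.3],[[0,0.043,0.003],[0,0,0.001],0.3],[[0,0.043,0.003],[0,0,0.001],0.3]]'

```text
clock: 10.2
position: [0.6101, -0.1007, 0.0792]
ee_rot: [-2.149, -2.291, -0.0]
force: [-0.1, -0.5, 0.3]
width: 0.65
```

Run:
```python
from h import *
from cell import arm
s=arm.observe(); P=.6037*n-.139*m; P[2]=.0803; print(s['position'],s['force'],move(s,P),s['position']@n)
```

```text
[ 0.61013337 -0.10066991  0.07919328] [-0.14628245 -0.46537951  0.30930606] (array([-0.0002,  0.0022, -0.0022]), array([-0.    , -0.0001,  0.0008])) 0.6025849503425409
```

>>> play_rows --rows '[[[0,0.001,0],[0,0,0],0.3],[[0,0.0022,0],[0,0,0],0.3],[[0,0.0022,0],[0,0,0],0.3],[[0,0.0022,0],[0,0,0],0.3],[[0,-0.01,0],[0,0,0],0.3],[[0,-0.04,0],[0,0,0],0.3],[[0,-0.06,-0.06],[0,0,0],0.3],[[0,-0.07,-0.14],[0,0,0],0.3],[[0,-0.08,-0.23],[0,0,0],0.3],[[0,-0.1,-0.32],[0,0,0],0.3]]'

```text
clock: 11.2
position: [0.5598, -0.1038, 0.2408]
ee_rot: [-2.149, -2.291, 0.0]
force: [1.8, 0.3, 0.1]
width: 0.65
```

>>> play_rows --rows '[[[0.08,-0.04,-0.04],[0,0,0],0.3],[[0.16,-0.08,-0.04],[0,0,0],0.3],[[0.24,-0.12,-0.04],[0,0,0],0.3],[[0.32,-0.16,-0.04],[0,0,0],0.3],[[0.4,-0.2,-0.04],[0,0,0],0.3],[[0.48,-0.24,-0.04],[0,0,0],0.3],[[0.56,-0.26,-0.04],[0,0,0],0.3],[[0.62,-0.26,-0.04],[0,0,0],0.3],[[0.62,-0.26,-0.04],[0,0,0],0.3]]'

```text
clock: 12.1
position: [0.4095, 0.2014, 0.2592]
ee_rot: [-2.141, -2.298, -0.002]
force: [-0.4, 0.1, -0.5]
width: 0.651
```

```bash
python3 look.py 7; python3 meas.py 7
python3 - <<'E'
from h import *
z=np.load("pics/scene7.npz");p=z['p'][200:250,133:223]
c=cv2.resize(p,None,fx=8.8,fy=8.8,interpolation=cv2.INTER_CUBIC)
cv2.imwrite("pics/z7.png",np.clip(c*1.6,0,255).astype(np.uint8)[:,:,::-1])
E
```

```text
12.1 [0.40949103 0.20142202 0.25923117] [-0.43113751  0.06462251 -0.54655049] 0.42135985421141087 0.1752415581852247 [ 0.0003 -0.0016  0.0072]
edge yaw 0.06297949396707948 79 x@y=-.1 0.7012926646154736 rms 0.0002098585936189247
rear beyond mm -80.00245352413833 yaw 0.06579016849632688 29
score beyond mm 0.8850916566982154 yaw 0.06155481897601353 28
front beyond mm 39.88931448559365 yaw 0.05632990737597851 15
```

View pics/z7.png

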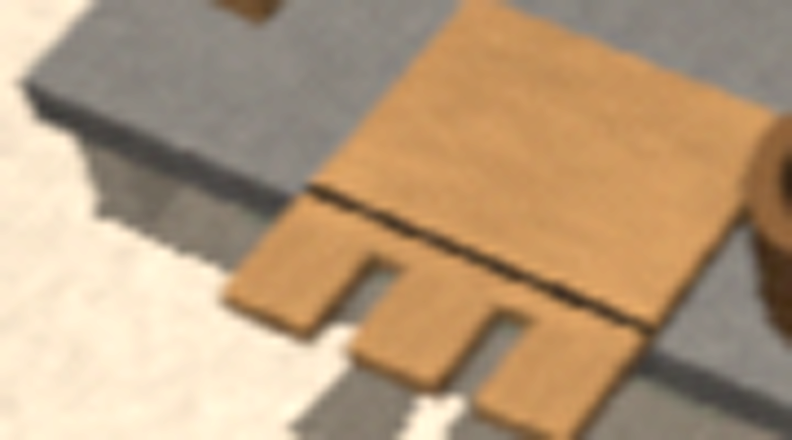

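View pics/top7.png

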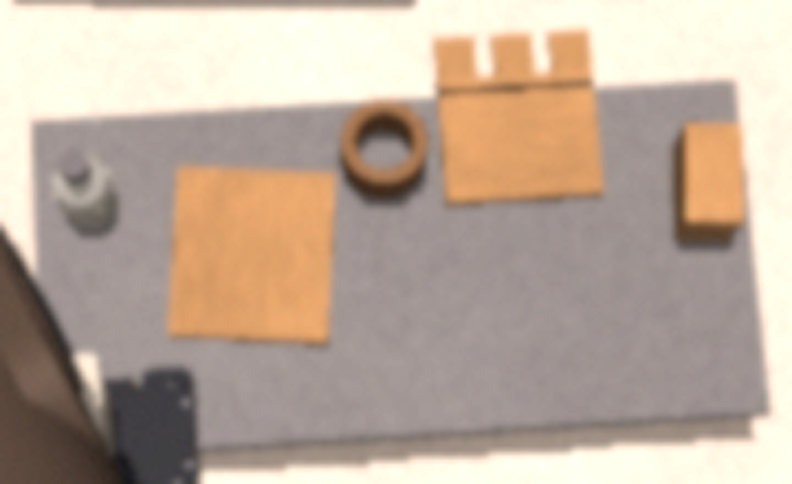

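The top view puts the front 39.9 mm beyond the edge and the rear 80.0 mm behind it, and squareness is within about 0.4°. The arm is clear, so I hand in.

```bash
python3 -c "
from cell import arm
print(arm.sign_off())"
```

```text
the job is handed in; nothing more can be done
None
```

I slid the slotted divider (the right-hand one) out over the riser's far edge by pushing its rear edge with both fingertips. I measured, gave a last push of about 2.4 mm, then moved the arm well clear and handed in at about 12 s.

Last checks, from the top camera with the arm out of the way:
- **Overhang:** the slotted end is 39.9 mm past the edge and the rear edge is 80.0 mm behind it.
- **Squareness:** the rear edge and the scored line are within about 0.2° of square. The front-edge fit, made from fewer points, was 0.4° off.
- **Rest of the scene:** in the pictures the divider lies flat, and the plain divider, tape roll, glue bottle and small carton are where they were. I did not look again at the items on the table.

Two readings disagreed slightly. The scored line measured 0.9 mm past the edge, while the divider's two ends put it at 0. Before the last push, the scene camera gave about 3 mm to go against about 2.4 mm from the top camera. I trusted the top camera; both differences are within the 2 mm calibration.

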